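Find the bearing standing proud in a gearbox plate and press it home

TASK

One of the five ball bearings in the gearbox plate has not gone all the way in: take the bearing drift from the tool stand, feel with light touches of it on the bearings which one stands high, and press that one firmly down with the drift until it is fully home, level with the others. Never press hard on a bearing that is already home, and touch the bearings with nothing but the drift. Then stand the drift back in its hole in the tool stand, and leave the loose parts beside the plate where they lie.

Things in the scene. Friction and masses are not known exactly. Their poses are not given: they have to be found in the camera images.
- plate: dark steel gearbox side plate, 136 x 208 x 16 mm, held down on the aluminium set-up board by a toe clamp at each short end (clamps reach 8 mm above the plate, within 136 mm of its centre along y). Fixed. Origin: centre of its footprint on the set-up board (10 mm above the table); x across its short side, y along its long side, z up. The plate's top face is 28 mm above the origin.
- seat_1: one of five alike bores in the plate: a round boss 43 mm across with a sealed ball bearing of 32 mm outer diameter in it. Fixed. Origin: on the bearing's axis, at the height of the bearing's top face when it is home (31 mm above the plate's origin, 1 mm above the boss, 3 mm above the plate), not the face's present height; z up.
- seat_2: another of the five, as seat_1. Four of the five bearings are home; one, in a different seat each time and not told here, stands 1.8 to 3 mm higher and must be found by touch.
- seat_3: another of the five, as seat_1. The high bearing moves straight down in its bore only under a push of 20 N or more, stays where it is left, and stops solid when home.
- seat_4: another of the five, as seat_1. A bearing that is home is spoilt by more than 18 N on it; a touch at 5 mm/s that stops at 2 to 3 N is safe (it peaks near 9 N), one at 10 mm/s is not. No bearing may get more than 40 N.
- seat_5: another of the five, as seat_1. The bearings themselves are not measured; where they are named bearing_1 to bearing_5, and the centres of their top faces face_1 to face_5, these numbers are dealt anew over the seats each time.
- stand: aluminium tool-stand block, 160 x 60 x 35 mm, fixed on the table. Origin: centre of its underside; x along its length, z up. The drift stands in a round hole (33 mm across, chamfered, 20 mm deep) 50 mm from the centre towards -x; four hex drivers, 15 mm thick and 136 mm high, stand in the +x half, from 80 mm beyond the drift's axis.
- rest (a point): centre of the floor of the drift's hole in the stand, 15 mm above the table; axes as the stand's. The drift's origin lies here when it is put away.
- drift: bearing drift, a turned hand tool 107 mm long, 0.13 to 0.21 kg: flat white nylon foot of 28 mm diameter and 14 mm height, steel stem of 16 mm, round black handle of 26 mm diameter from 45 to 107 mm above the foot's face. Starts upright in the stand, free to lift straight out. Origin: centre of the foot's flat face, which is what touches and presses the bearings; z up along the handle.
- drift_grip (a point): point on the drift's axis in the handle, 75 mm above the foot's face, good to grip from above.
- spare_bearing: loose spare bearing, ring of 32 mm diameter and 9 mm height, lying beside the plate towards -x; leave it. Origin: centre of its underside.
- spur_gear: loose black spur gear, 59 mm diameter, 15 mm high, lying beside the plate towards +x; leave it. Origin: centre of its underside.
- pinion: loose steel pinion, 22 mm diameter, 24 mm high, lying beside the plate towards +x; leave it. Origin: centre of its underside.
There are look-alikes about, which are no part of the job. Leave any blue or red look-alike of the drift alone.

How it is judged:
At the end, for the whole second after the job is handed in: every bearing's face is within 0.7 mm of its home height, and the drift stands at rest in its hole in the tool stand: foot within 5 mm of the hole's centre and 3 mm of its floor, upright within 0.12 rad (z of each of face_1, face_2, face_3, face_4, face_5 in the frame of plate below 0.0317 m and horizontal distance between drift and rest below 0.005 m and z of drift in the frame of rest below 0.003 m and angle between drift's own z axis and vertical below 0.12 rad and linear speed of drift below 0.02 m/s); the robot touches nothing.
It fails at once if a bearing that was home from the start is pressed with more than 18 N ((contact force between anything else and bearing_1 above 18 N and distance of face_1 from where it was at the start of the episode below 0.0005 m and z of face_1 in the frame of plate below 0.032 m) or (contact force between anything else and bearing_2 above 18 N and distance of face_2 from where it was at the start of the episode below 0.0005 m and z of face_2 in the frame of plate below 0.032 m) or (contact force between anything else and bearing_3 above 18 N and distance of face_3 from where it was at the start of the episode below 0.0005 m and z of face_3 in the frame of plate below 0.032 m) or (contact force between anything else and bearing_4 above 18 N and distance of face_4 from where it was at the start of the episode below 0.0005 m and z of face_4 in the frame of plate below 0.032 m) or (contact force between anything else and bearing_5 above 18 N and distance of face_5 from where it was at the start of the episode below 0.0005 m and z of face_5 in the frame of plate below 0.032 m)).
It fails at once if a bearing is hammered or pressed with more than 40 N (contact force between anything else and bearing_1 above 40 N or contact force between anything else and bearing_2 above 40 N or contact force between anything else and bearing_3 above 40 N or contact force between anything else and bearing_4 above 40 N or contact force between anything else and bearing_5 above 40 N).
It fails at once if the gripper or arm itself touches a bearing (contact force between any of the fingers, the arm and bearing_1 above 1 N or contact force between any of the fingers, the arm and bearing_2 above 1 N or contact force between any of the fingers, the arm and bearing_3 above 1 N or contact force between any of the fingers, the arm and bearing_4 above 1 N or contact force between any of the fingers, the arm and bearing_5 above 1 N).
It fails at once if the spare bearing, spur gear or pinion is moved by more than 15 mm (distance of any of spare_bearing, spur_gear, pinion from where it was at the start of the episode above 0.015 m).
It also fails if it takes over 66 s, if anything falls off the work surface, if the arm or the gripper's body presses on something with over 40 N, if the wrist force passes 120 N, or if a joint passes its speed limit or range.

ROBOT

A 7-joint arm with a two-finger parallel gripper is mounted at the origin on the work surface. World frame = base frame: x ahead of the robot, y to its left, z up, the work surface at z = 0. Lengths are in m, angles in rad, forces in N, time in s.
With the tool pointing down it reaches from about 0.4 to 0.925 m from the base axis. Payload 5.6 kg.
Tool frame: the origin (TCP) lies midway between the tips of the shut fingers; the grasp point (between the pads) lies 19 mm behind it (robot.grip_point_offset is the distance from the TCP to the grasp point, in m); z points along the fingers, y is the line along which they close (so a half turn about z gives the same grasp; the last joint's range is limited). The gripper opens to 85 mm and grips with 20 to 120 N. Pads are 22 mm wide; open, the fingers measure 114 mm over their backs; the gripper's body (76 mm by 85 mm) begins 54 mm behind the grasp point. The pads swing forward as they close: fully open they stand 13 mm farther back than shut.
Start: joints at [-1.186, 0.468, -0.012, 1.603, 0.006, 1.071, -0.056], TCP at [0.27, 0.591, 0.204] pointing down, gripper open.
Joint ranges: [-2.53, 2.53], [-0.31, 2.02], [-1.57, 1.55], [0.28, 2.44], [-1.29, 4.43], [0.15, 1.84], [-2.92, 2.92]. Speed limits (rad/s): [2.57, 2.57, 3.14, 3.14, 3.14, 3.14, 3.14].

INTERFACE

Orientations are given as a unit quaternion [x, y, z, w].
In Python, from rig import robot, get_image gives the robot as it stands.
- The arm moves only by the tool drive_tool, never from a script. Its argument "motion" is one flat list of numbers, 7 for each row, row after row: the turn, a rotation vector about the tool's x, y, z in degrees, then the shift along the tool's x, y, z in mm, then the opening in per cent of the stroke, from 0 (shut) to 100 (fully open). A call has 1 to 10 rows; each row shifts and turns the commanded pose from where the row before left it, along the tool's axes as they then stand; what a row does not reach is not made up. A row lasts 1/10 s, in which the tool goes at most 50 mm and 8.59 degrees, less where a joint would pass 70% of its speed; a pose out of reach is approached as far as the arm can. A call with a gripper value outside its range is refused whole. The fingers move at their own pace and stop on an object; "newtons" is the grip in N (left out, the last holds). Time passes only in rows, so rows that do not move let the fingers close. It gives the time, the measured TCP pose, the force, the opening and the grip force at its end, in the units of the state.
- robot.observe(): the state, without advancing time (a new reading comes with each control period).
- get_image(name): name is "side" or "top"; returns a dict with "color" (384x512x3 uint8, red, green, blue), "mtx" (3x3 intrinsics, pixels), "eye" and "attitude" of the camera in the world. Camera axes: x right, y up, looking along -z (the intrinsics and any distortion apply to the point x, -y, -z); pixel columns grow to the right and rows downward; lengths in m; the calibration is good to about 2 mm. A picture is of the moment at which its call begins. There is no depth.
- robot.close_job(): hands the job in; it is judged then, once.
The state is a dict: "t": time; "joint_pos": joint angles; "joint_velocities": joint speeds; "tau": joint torques, N m; "ee_pos": TCP position; "orientation": TCP orientation; "ft_force": force on the tool from outside, world axes, zero at the start; "torque": the same for the moment, N m; "gripper_width": finger opening in m; "finger_force": force on a finger pad.
Only numpy, scipy, OpenCV 4.12 (cv2) and the standard library are available. Lean on these libraries where they do the work, as an engineer would, in place of code of your own. Each camera call takes 0.05 s, during which the arm holds its last target. There are 200 camera calls.

## Working session

There is one attempt and no reset: what is moved stays moved. The work goes in short steps, Python scripts to look and compute and a tool call to move; the robot and the scene stay as the last step left them, time stands still between calls to the robot, and variables do not carry over. Pictures are saved under pics/ and viewed, at most 10 in all, crops included, and the job is handed in when it is done.

Besides the shell and the picture viewer there is one more tool, called after ">>>" as a command line: name --argument value ..., lists and objects as JSON in quotes. drive_tool: Moves the arm, as the interface text tells. Its arguments: {"type":"object","properties":{"motion":{"type":"array","items":{"type":"number"}},"newtons":{"type":"number"}},"required":["motion"]}

```bash
mkdir -p pics; ls; cat > h.py <<'E'
import numpy as np,cv2
from rig import robot,get_image
def save(n,f):
    d=get_image(n); cv2.imwrite(f'pics/{f}.png',d['color'][:,:,::-1]); np.savez(f'pics/{f}.npz',**d); return d
def R(a):
    a=np.array(a,float)
    if a.shape==(3,3): return a
    from scipy.spatial.transform import Rotation as Ro
    return Ro.from_quat(a).as_matrix()
def px2w(f,u,v,z):
    d=np.load(f'pics/{f}.npz',allow_pickle=True); K=d['mtx']
    dist=d['dist'] if 'dist' in d else None
    p=cv2.undistortPoints(np.array([[[u,v]]],float),K,dist)[0,0]
    r=R(d['attitude'])@np.array([p[0],-p[1],-1]); e=d['eye']
    return e+r*(z-e[2])/r[2]
def w2px(f,P):
    d=np.load(f'pics/{f}.npz',allow_pickle=True); q=R(d['attitude']).T@(np.array(P)-d['eye'])
    k=d['mtx']@np.array([q[0],-q[1],-q[2]]); return k[:2]/k[2]
E
python3 - <<'E'
from h import *
for n in('top','side'):
    d=save(n,n+'0'); print({k:(v if k!='color' else v.shape) for k,v in d.items()})
    im=cv2.imread(f'pics/{n}0.png'); cv2.imwrite(f'pics/{n}0b.png',cv2.resize(im,(800,600),interpolation=cv2.INTER_CUBIC))
print(robot.observe())
E
```

```text
pics
{'color': (384, 512, 3), 'mtx': array([[427.39740442,   0.        , 260.11168332],
       [  0.        , 427.39740442, 190.38753605],
       [  0.        ,   0.        ,   1.        ]]), 'eye': array([0.34735891, 0.12917422, 0.99131114]), 'attitude': array([ 0.04812808, -0.06046987, -0.70197888,  0.70799205])}
{'color': (384, 512, 3), 'mtx': array([[382.72194264,   0.        , 256.50680137],
       [  0.        , 382.72194264, 188.92587749],
       [  0.        ,   0.        ,   1.        ]]), 'eye': array([ 0.26410051, -0.48623408,  0.6952016 ]), 'attitude': array([ 0.39121938, -0.0742198 , -0.17023731,  0.90136456])}
{'t': 0.1, 'joint_pos': array([-1.18598978,  0.46827667, -0.01161546,  1.6035508 ,  0.00600692,
        1.07138936, -0.05631956]), 'joint_velocities': array([ 0.00051749, -0.00078256, -0.00089873, -0.00174693,  0.00096568,
        0.00157917,  0.00175287]), 'tau': array([ 1.22049241e-03, -5.33523631e+01,  2.17119337e-02, -2.51970613e+01,
        1.15045340e-02,  4.24501792e-03, -6.43578716e-06]), 'ee_pos': array([0.26949866, 0.59089332, 0.20323372]), 'orientation': array([ 2.12309620e-01,  9.77202125e-01, -7.86936573e-04, -1.11833308e-04]), 'ft_force': array([0.41911808, 0.49689209, 0.28261437]), 'torque': array([ 0.02879496, -0.02272043,  0.02619774]), 'finger_force': 0.0, 'gripper_width': 0.08552278396760676}
```

View pics/top0b.png

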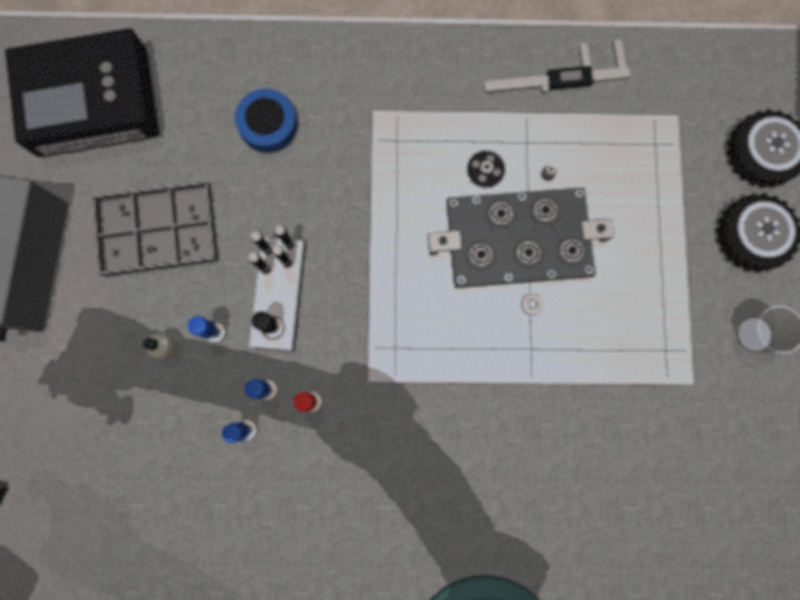

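View pics/side0b.png

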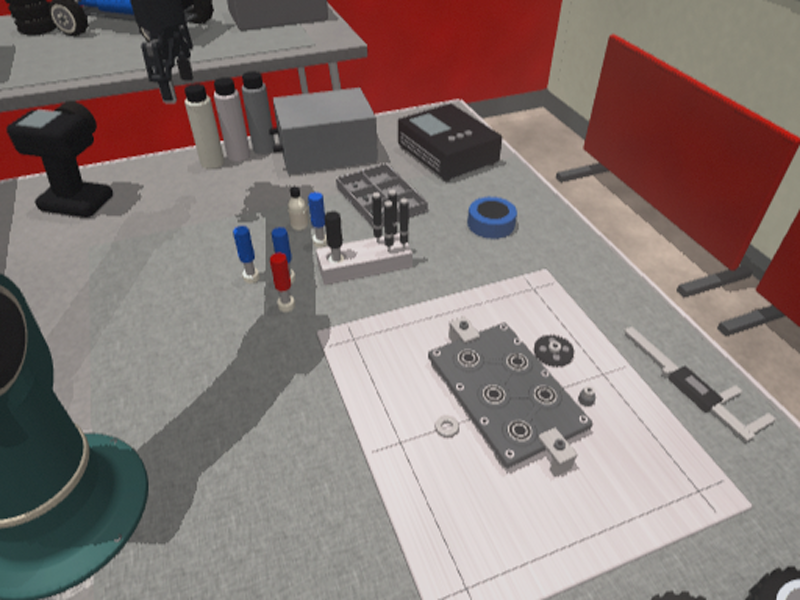

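The top view shows the drift (black handle) at about (264,322) in the 800x600 picture. The bearings are near (501,213), (545,210), (481,254), (528,252) and (571,250). I'll enlarge both areas for better readings.

```bash
python3 - <<'E'
import cv2,numpy as np
im=cv2.imread('pics/top0.png')
a=cv2.resize(im[110:200,275:395],(800,600),interpolation=cv2.INTER_CUBIC)
b=cv2.resize(im[145:229,150:206],(400,600),interpolation=cv2.INTER_CUBIC)
s=cv2.imread('pics/side0.png')
c=cv2.resize(s[115:185,195:270],(400,373),interpolation=cv2.INTER_CUBIC)
cv2.imwrite('pics/a.png',a)
o=np.zeros((600,800,3),np.uint8);o[:,:400]=b;o[:373,400:]=c;cv2.imwrite('pics/b.png',o)
E
```

```text
(no output)
```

View pics/a.png

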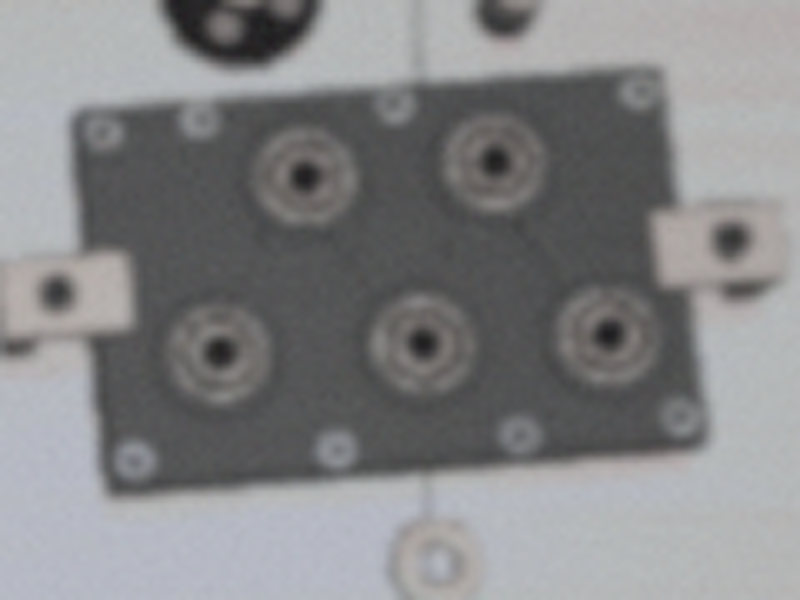

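View pics/b.png

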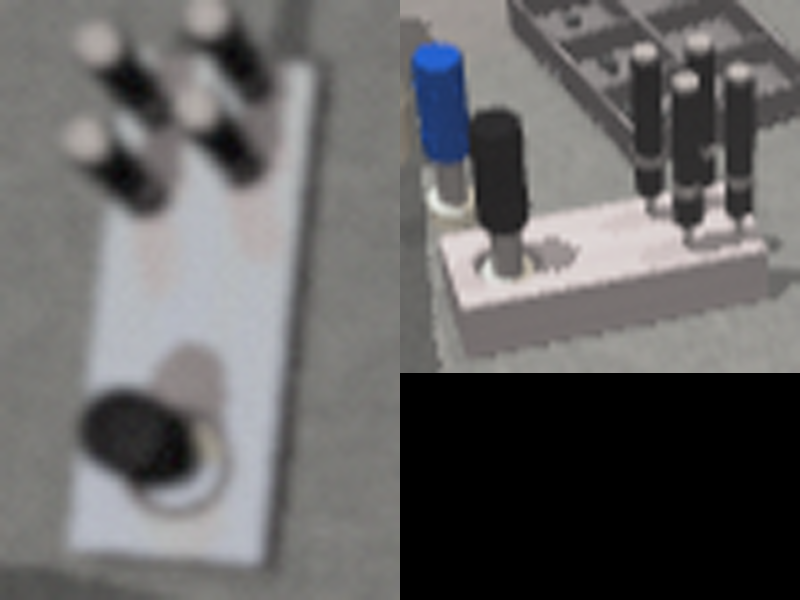

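```bash
cat > m.py <<'E'
from h import *
def c(f,o,s,x,y,z): return np.round(px2w(f,o[0]+(x+.5)/s-.5,o[1]+(y+.5)/s-.5,z),4)[:2]
for n,p,z in[('B1',(305,176),.041),('B2',(495,163),.041),('B3',(220,351),.041),('B4',(424,343),.041),('B5',(609,335),.041)]: print(n,c('top0',(275,110),6.667,*p,z))
for n,p,z in[('hole',(179,464),.035),('handle',(127,427),.122),('cTR',(318,65),.035),('cBL',(70,548),.035),('cBR',(265,565),.035)]: print(n,c('top0',(150,145),7.143,*p,z))
print('side handle',c('side0',(195,115),5.333,97,122,.122),'side foot hole',c('side0',(195,115),5.333,107,266,.035))
for p in [(80,112),(662,68),(705,443),(110,492)]: print('plate',c('top0',(275,110),6.667,*p,.038))
for x,y in[(468,357),(517,361),(493,394),(545,394),(519,430)]: print('sideB',c('side0',(0,0),1.5625,x,y,.041))
E
python3 m.py
```

```text
B1 [ 0.6228 -0.0246]
B2 [ 0.6283 -0.0906]
B3 [0.5607 0.0054]
B4 [ 0.5643 -0.0646]
B5 [ 0.5678 -0.1283]
hole [0.4503 0.3042]
handle [0.4514 0.3035]
cTR [0.5792 0.2647]
cBL [0.4237 0.3371]
cBR [0.4189 0.2763]
side handle [0.4544 0.305 ] side foot hole [0.452  0.3029]
plate [0.6456 0.0528]
plate [ 0.6642 -0.1507]
plate [ 0.5311 -0.161 ]
plate [0.512 0.043]
sideB [0.5624 0.0089]
sideB [ 0.6245 -0.0235]
sideB [ 0.5648 -0.0634]
sideB [ 0.6307 -0.0892]
sideB [ 0.5689 -0.1271]
```

>>> drive_tool --motion '[0,0,-8.17,0,0,0,60,0,0,-8.17,0,0,0,60,0,0,-8.18,0,0,0,60,0,0,0,-10,-16,0,60,0,0,0,-25,-40,0,60,0,0,0,-29,-46,0,60,0,0,0,-29,-46,0,60,0,0,0,-29,-46,0,60,0,0,0,-29,-46,0,60,0,0,0,-22,-34,0,60]'

```text
t: 1.1
ee_pos: [0.4351, 0.3274, 0.2041]
orientation: [0.004, 1.0, -0.001, 0.0]
ft_force: [0.8, 0.8, -0.1]
gripper_width: 0.0511
finger_force: 0.0
```

>>> drive_tool --motion '[0,0,0,-9,-13,0,60,0,0,0,0,0,0,60,0,0,0,0,0,0,60]'

```text
t: 1.4
ee_pos: [0.4421, 0.3188, 0.204]
orientation: [0.001, 1.0, 0.0, -0.0]
ft_force: [-0.7, 0.8, 0.1]
gripper_width: 0.0511
finger_force: 0.0
```

>>> drive_tool --motion '[0,0,0,-9.5,-15,0,60,0,0,0,0,0,10,60,0,0,0,0,0,15,60,0,0,0,0,0,15,60,0,0,0,0,0,10,60,0,0,0,0,0,0,60]'

```text
t: 2.0
ee_pos: [0.45, 0.3046, 0.1521]
orientation: [-0.001, 1.0, -0.001, -0.002]
ft_force: [0.1, 0.6, -0.1]
gripper_width: 0.0515
finger_force: 0.0
```

```bash
python3 - <<'E'
from h import *
save('side','s1');save('top','t1')
a=cv2.resize(cv2.imread('pics/s1.png')[60:200,160:300],(400,400),interpolation=cv2.INTER_CUBIC)
b=cv2.resize(cv2.imread('pics/t1.png')[120:260,100:240],(400,400),interpolation=cv2.INTER_CUBIC)
cv2.imwrite('pics/c1.png',np.hstack([a,b]));print(robot.observe()['ee_pos'])
E
```

```text
[0.45146991 0.30492277 0.15398337]
```

View pics/c1.png

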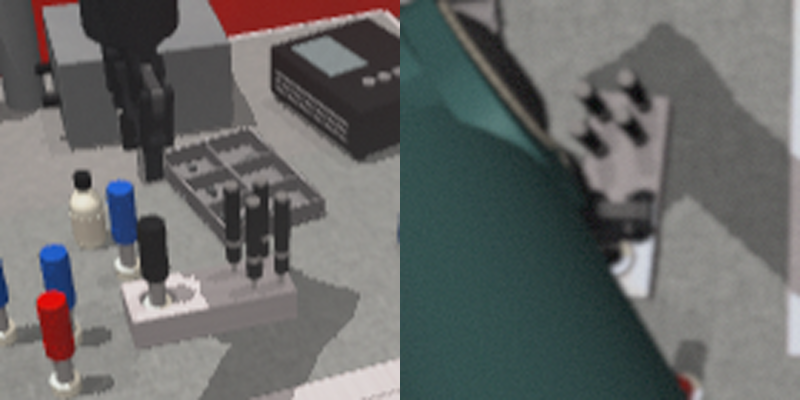

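The side view shows the fingertips at about (150,178), directly above the drift handle at (152,220), so I'll descend and grip.

>>> drive_tool --motion '[0,0,0,0,0,8,60,0,0,0,0,0,15,60,0,0,0,0,0,17,60,0,0,0,0,0,17,60,0,0,0,0,0,15,60,0,0,0,0,0,9,60,0,0,0,0,0,2,60,0,0,0,0,0,0,60]' --newtons 60

```text
t: 2.9
ee_pos: [0.452, 0.3044, 0.0712]
orientation: [0.0, 1.0, 0.0, 0.0]
ft_force: [0.4, -0.6, -0.1]
gripper_width: 0.0512
finger_force: 0.0
```

>>> drive_tool --motion '[0,0,0,0,0,0,45,0,0,0,0,0,0,35,0,0,0,0,0,0,20,0,0,0,0,0,0,20,0,0,0,0,0,0,20,0,0,0,0,0,0,20]' --newtons 60

```text
t: 3.5
ee_pos: [0.4525, 0.3049, 0.072]
orientation: [-0.0, 1.0, 0.001, 0.001]
ft_force: [0.1, 0.1, 5.6]
gripper_width: 0.024
finger_force: 58.9
```

>>> drive_tool --motion '[0,0,0,0,0,-2,20,0,0,0,0,0,-5,20,0,0,0,0,0,-8,20,0,0,0,0,0,-12,20,0,0,0,0,0,-20,20,0,0,0,0,0,-20,20,0,0,0,0,0,-20,20,0,0,0,0,0,-8,20,0,0,0,0,0,0,20,0,0,0,0,0,0,20]' --newtons 100

```text
t: 4.5
ee_pos: [0.4515, 0.3039, 0.1657]
orientation: [-0.0, 1.0, -0.0, -0.0]
ft_force: [0.2, 0.4, -1.2]
gripper_width: 0.0231
finger_force: 98.1
```

>>> drive_tool --motion '[0,0,0,-4,-12,0,20,0,0,0,-10,-25,0,20,0,0,0,-13,-36,0,20,0,0,0,-14,-40,0,20,0,0,0,-14,-40,0,20,0,0,0,-14,-40,0,20,0,0,0,-14,-40,0,20,0,0,0,-13,-32,0,20,0,0,0,-9,-22,0,20,0,0,0,-4,-11,0,20]'

```text
t: 5.5
ee_pos: [0.5607, 0.0022, 0.1651]
orientation: [0.002, 1.0, -0.001, -0.001]
ft_force: [-0.6, -1.3, -1.7]
gripper_width: 0.0227
finger_force: 98.3
```

>>> drive_tool --motion '[0,0,0,0,0,0,20,0,0,0,0,0,0,20]'

```text
t: 5.7
ee_pos: [0.5602, 0.0073, 0.1655]
orientation: [-0.001, 1.0, 0.0, -0.001]
ft_force: [-0.4, 0.0, -1.8]
gripper_width: 0.0232
finger_force: 98.3
```

```bash
python3 - <<'E'
from h import *
save('side','s2')
a=cv2.resize(cv2.imread('pics/s2.png')[130:310,240:420],(600,600),interpolation=cv2.INTER_CUBIC)
cv2.imwrite('pics/c2.png',a);o=robot.observe();print(o['ee_pos'],o['ft_force'],o['orientation'])
E
```

```text
[0.56020661 0.00798469 0.16569838] [-0.52322789 -0.04211225 -1.20517571] [-1.09146186e-03  9.99999163e-01  4.42675653e-04 -5.36140203e-04]
```

View pics/c2.png

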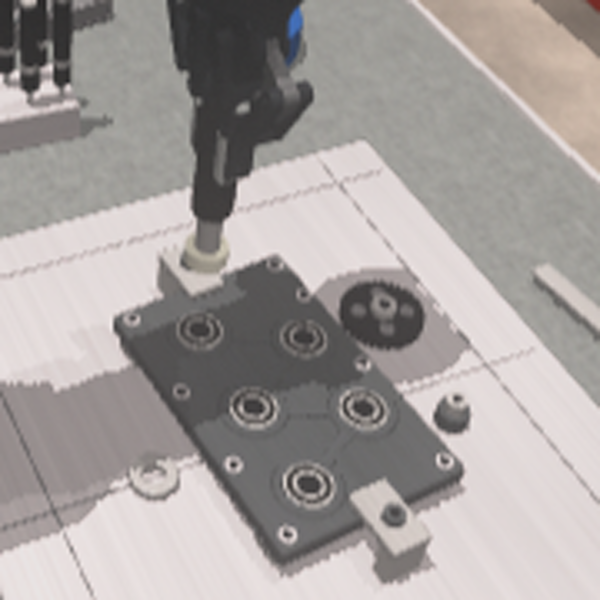

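The drift hangs upright in the grip with its foot at about (206,262). The bearings are at (200,331), (302,339), (255,409), (361,409) and (308,485). I'll check the foot position.

```bash
python3 - <<'E'
from h import *
s=600/180
def c(x,y,z): return np.round(px2w('s2',240+(x+.5)/s-.5,130+(y+.5)/s-.5,z)[:2],4)
print('foot',c(206,261,.1085),'footring top',c(206,245,.1225))
for p in[(200,331),(302,339),(255,409),(361,409),(308,485)]: print(c(*p,.041))
P=w2px('s2',(.5602,.008,.1085)); print((P-[240,130])*s)
E
```

```text
foot [0.561  0.0078] footring top [0.5602 0.0087]
[0.5622 0.007 ]
[ 0.6228 -0.0244]
[ 0.5659 -0.0649]
[ 0.6289 -0.0895]
[ 0.5688 -0.1275]
[203.5026912  259.95710882]
```

>>> drive_tool --motion '[0,0,0,-1,0,8,20,0,0,0,0,0,14,20,0,0,0,0,0,14,20,0,0,0,0,0,12,20,0,0,0,0,0,6,20,0,0,0,0,0,3,20,0,0,0,0,0,1,20,0,0,0,0,0,0,20,0,0,0,0,0,0,20]'

```text
t: 6.65
ee_pos: [0.5623, 0.0062, 0.1086]
orientation: [0.0, 1.0, 0.0, 0.001]
ft_force: [0.5, 0.3, -1.7]
gripper_width: 0.0231
finger_force: 98.3
```

>>> drive_tool --motion '[0,0,0,0,0,0.5,20,0,0,0,0,0,0.5,20,0,0,0,0,0,0.5,20,0,0,0,0,0,0.5,20,0,0,0,0,0,0.5,20,0,0,0,0,0,0.5,20]'

```text
t: 7.25
ee_pos: [0.5619, 0.0063, 0.105]
orientation: [-0.0, 1.0, 0.0, 0.0]
ft_force: [0.0, -0.2, -1.7]
gripper_width: 0.0233
finger_force: 98.3
```

>>> drive_tool --motion '[0,0,0,0,0,0.5,20,0,0,0,0,0,0.5,20,0,0,0,0,0,0.5,20,0,0,0,0,0,0.5,20,0,0,0,0,0,0.5,20]'

```text
t: 7.75
ee_pos: [0.5619, 0.0063, 0.1026]
orientation: [-0.0, 1.0, 0.0, 0.0]
ft_force: [-0.9, 0.8, -1.7]
gripper_width: 0.0228
finger_force: 98.3
```

>>> drive_tool --motion '[0,0,0,0,0,0.5,20,0,0,0,0,0,0.5,20]'

```text
t: 7.95
ee_pos: [0.562, 0.0062, 0.1016]
orientation: [-0.0, 1.0, 0.0, 0.0]
ft_force: [-0.3, -0.1, -1.0]
gripper_width: 0.0231
finger_force: 98.3
```

>>> drive_tool --motion '[0,0,0,0,0,0.5,20,0,0,0,0,0,0.5,20]'

```text
t: 8.15
ee_pos: [0.5619, 0.0063, 0.1006]
orientation: [-0.0, 1.0, 0.0, 0.0]
ft_force: [0.7, -0.1, -2.0]
gripper_width: 0.0234
finger_force: 98.3
```

>>> drive_tool --motion '[0,0,0,0,0,0.5,20,0,0,0,0,0,0.5,20]'

```text
t: 8.35
ee_pos: [0.5623, 0.0063, 0.1]
orientation: [-0.0, 1.0, 0.0, 0.0]
ft_force: [-0.5, 0.3, 4.5]
gripper_width: 0.0229
finger_force: 98.4
```

>>> drive_tool --motion '[0,0,0,0,0,-2,20,0,0,0,0,0,-3,20,0,0,0,-0.5,-10,0,20,0,0,0,-0.5,-17,0,20,0,0,0,-1,-17,0,20,0,0,0,-0.5,-17,0,20,0,0,0,-0.5,-10,0,20,0,0,0,0,0,0,20,0,0,0,0,0,0,20,0,0,0,0,0,0,20]'

```text
t: 9.35
ee_pos: [0.5649, -0.0636, 0.1045]
orientation: [-0.001, 1.0, 0.0, -0.0]
ft_force: [-0.5, 0.4, -0.6]
gripper_width: 0.0226
finger_force: 98.3
```

>>> drive_tool --motion '[0,0,0,0,0,0.5,20,0,0,0,0,0,0.5,20,0,0,0,0,0,0.5,20,0,0,0,0,0,0.5,20]'

```text
t: 9.75
ee_pos: [0.5649, -0.0645, 0.1025]
orientation: [-0.0, 1.0, 0.0, 0.0]
ft_force: [-0.2, 0.0, -1.8]
gripper_width: 0.0229
finger_force: 98.3
```

>>> drive_tool --motion '[0,0,0,0,0,0.5,20,0,0,0,0,0,0.5,20]'

```text
t: 9.95
ee_pos: [0.5649, -0.0647, 0.1015]
orientation: [-0.0, 1.0, 0.0, 0.0]
ft_force: [0.5, -0.6, -1.6]
gripper_width: 0.023
finger_force: 98.3
```

>>> drive_tool --motion '[0,0,0,0,0,0.5,20,0,0,0,0,0,0.5,20]'

```text
t: 10.15
ee_pos: [0.5649, -0.0648, 0.1006]
orientation: [-0.0, 1.0, -0.0, 0.0]
ft_force: [0.7, -0.4, -1.5]
gripper_width: 0.0228
finger_force: 98.3
```

>>> drive_tool --motion '[0,0,0,0,0,0.5,20,0,0,0,0,0,0.5,20]'

```text
t: 10.35
ee_pos: [0.5649, -0.0648, 0.0996]
orientation: [-0.0, 1.0, 0.0, 0.0]
ft_force: [0.4, 0.1, -1.4]
gripper_width: 0.0229
finger_force: 98.3
```

>>> drive_tool --motion '[0,0,0,0,0,0.5,20,0,0,0,0,0,0.5,20]'

```text
t: 10.55
ee_pos: [0.5649, -0.0648, 0.0986]
orientation: [-0.0, 1.0, 0.0, 0.0]
ft_force: [1.0, -0.6, -1.8]
gripper_width: 0.0228
finger_force: 98.3
```

>>> drive_tool --motion '[0,0,0,0,0,0.5,20,0,0,0,0,0,0.5,20]'

```text
t: 10.75
ee_pos: [0.5654, -0.0647, 0.0982]
orientation: [-0.0, 1.0, 0.0, 0.0]
ft_force: [-2.2, -0.7, 6.6]
gripper_width: 0.0229
finger_force: 98.4
```

Bearing 4 made contact 2 mm lower than bearing 3. That agrees with the predicted home height, so the seat at (0.562, 0.006) is the high one. I'll go back there and press.

>>> drive_tool --motion '[0,0,0,0,0,-2,20,0,0,0,0,0,-4,20,0,0,0,0.5,10,0,20,0,0,0,0.5,17,0,20,0,0,0,1,17,0,20,0,0,0,0.5,17,0,20,0,0,0,0.5,10,0,20,0,0,0,0,0,0,20,0,0,0,0,0,0,20,0,0,0,0,0,0,20]'

```text
t: 11.75
ee_pos: [0.5619, 0.0051, 0.1036]
orientation: [0.001, 1.0, -0.0, 0.0]
ft_force: [0.1, -1.1, -1.3]
gripper_width: 0.0233
finger_force: 98.2
```

>>> drive_tool --motion '[0,0,0,0,0,0.5,20,0,0,0,0,0,0.5,20,0,0,0,0,0,0.5,20,0,0,0,0,0,0.5,20,0,0,0,0,0,0.5,20,0,0,0,0,0,0.5,20,0,0,0,0,0,0.5,20,0,0,0,0,0,0.5,20]'

```text
t: 12.55
ee_pos: [0.5623, 0.0063, 0.1001]
orientation: [-0.0, 1.0, 0.0, 0.0]
ft_force: [-1.9, -0.5, 5.0]
gripper_width: 0.0232
finger_force: 98.3
```

Contact came again at 0.100, which confirms this bearing is high. I'll press slowly.

>>> drive_tool --motion '[0,0,0,0,0,0.3,20,0,0,0,0,0,0.3,20]' --newtons 120

```text
t: 12.75
ee_pos: [0.5626, 0.0063, 0.1001]
orientation: [-0.0, 1.0, 0.0, 0.001]
ft_force: [-2.5, -0.3, 8.7]
gripper_width: 0.0221
finger_force: 117.5
```

>>> drive_tool --motion '[0,0,0,0,0,0.3,20,0,0,0,0,0,0.3,20]'

```text
t: 12.95
ee_pos: [0.5629, 0.0063, 0.1001]
orientation: [-0.0, 1.0, 0.0, 0.001]
ft_force: [-1.5, 0.2, 12.1]
gripper_width: 0.0223
finger_force: 117.9
```

>>> drive_tool --motion '[0,0,0,0,0,0.4,20,0,0,0,0,0,0.4,20,0,0,0,0,0,0.4,20]'

```text
t: 13.25
ee_pos: [0.5634, 0.0063, 0.1]
orientation: [0.0, 1.0, 0.0, 0.002]
ft_force: [-3.9, -0.4, 18.6]
gripper_width: 0.0222
finger_force: 118.7
```

>>> drive_tool --motion '[0,0,0,0,0,0.4,20,0,0,0,0,0,0.4,20]'

```text
t: 13.45
ee_pos: [0.5635, 0.0063, 0.0993]
orientation: [-0.0, 1.0, 0.0, 0.002]
ft_force: [-4.0, -0.7, 17.8]
gripper_width: 0.022
finger_force: 118.7
```

Moving at about 20 N. I'll continue.

>>> drive_tool --motion '[0,0,0,0,0,0.4,20,0,0,0,0,0,0.4,20]'

```text
t: 13.65
ee_pos: [0.5635, 0.0063, 0.0985]
orientation: [-0.0, 1.0, 0.0, 0.002]
ft_force: [-3.6, -0.0, 18.3]
gripper_width: 0.0223
finger_force: 118.7
```

>>> drive_tool --motion '[0,0,0,0,0,0.4,20,0,0,0,0,0,0.4,20]'

```text
t: 13.85
ee_pos: [0.5638, 0.0063, 0.0982]
orientation: [0.0, 1.0, 0.0, 0.002]
ft_force: [-4.1, -0.6, 22.4]
gripper_width: 0.0225
finger_force: 119.2
```

>>> drive_tool --motion '[0,0,0,0,0,0.4,20,0,0,0,0,0,0.4,20]'

```text
t: 14.05
ee_pos: [0.5642, 0.0063, 0.0981]
orientation: [0.0, 1.0, 0.0, 0.002]
ft_force: [-6.5, 0.3, 27.0]
gripper_width: 0.0226
finger_force: 119.7
```

>>> drive_tool --motion '[0,0,0,0,0,0.3,20,0,0,0,0,0,0,20,0,0,0,0,0,0,20]'

```text
t: 14.35
ee_pos: [0.5643, 0.0063, 0.0981]
orientation: [0.0, 1.0, 0.0, 0.003]
ft_force: [-6.9, -0.6, 26.6]
gripper_width: 0.0224
finger_force: 119.9
```

Fully home: it stops solid at 28 N, at the same height as the other bearing. I'll lift and return by the reverse path.

>>> drive_tool --motion '[0,0,0,0,0,-2,20,0,0,0,0,0,-2,20,0,0,0,0,0,-3,20,0,0,0,0,0,-8,20,0,0,0,0,0,-14,20,0,0,0,0,0,-16,20,0,0,0,0,0,-14,20,0,0,0,0,0,-9,20,0,0,0,0,0,-4.4,20,0,0,0,0,0,0,20]'

```text
t: 15.35
ee_pos: [0.5622, 0.0063, 0.1668]
orientation: [-0.0, 1.0, 0.0, 0.001]
ft_force: [-0.1, 0.4, -1.1]
gripper_width: 0.0224
finger_force: 117.8
```

>>> drive_tool --motion '[0,0,0,4,11,0,20,0,0,0,9,22,0,20,0,0,0,13,32,0,20,0,0,0,14,40,0,20,0,0,0,14,40,0,20,0,0,0,14,40,0,20,0,0,0,14,40,0,20,0,0,0,13,36,0,20,0,0,0,10,25,0,20,0,0,0,5,12,0,20]'

```text
t: 16.35
ee_pos: [0.4492, 0.3076, 0.1653]
orientation: [-0.003, 1.0, 0.0, -0.001]
ft_force: [-0.4, 0.7, -1.2]
gripper_width: 0.0225
finger_force: 117.9
```

>>> drive_tool --motion '[0,0,0,0,0,0,20,0,0,0,0,0,0,20,0,0,0,0,0,0,20]'

```text
t: 16.65
ee_pos: [0.4528, 0.3022, 0.1659]
orientation: [0.001, 1.0, -0.001, 0.0]
ft_force: [0.3, -0.9, -2.0]
gripper_width: 0.0226
finger_force: 117.9
```

```bash
python3 - <<'E'
from h import *
save('side','s3')
a=cv2.resize(cv2.imread('pics/s3.png')[85:195,175:285],(600,600),interpolation=cv2.INTER_CUBIC)
cv2.imwrite('pics/c3.png',a);o=robot.observe();print(o['ee_pos'],o['ft_force'],o['orientation'])
E
```

```text
[0.45279164 0.30236662 0.16601027] [ 0.33878454  0.7371606  -0.64170632] [ 1.48394388e-03  9.99998820e-01 -3.83518041e-04  9.94598678e-05]
```

View pics/c3.png

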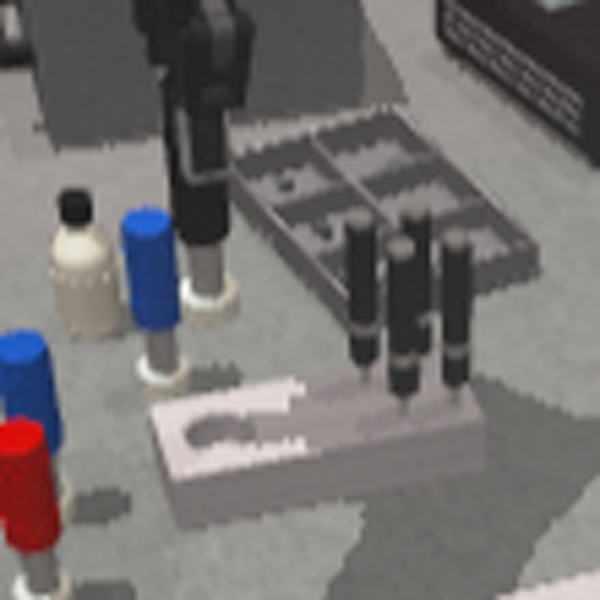

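The drift is upright with its foot at about (207,303). The empty hole is visible at about (220,432).

```bash
python3 - <<'E'
from h import *
s=600/110
def c(x,y,z): return np.round(px2w('s3',175+(x+.5)/s-.5,85+(y+.5)/s-.5,z)[:2],4)
print('hole',c(220,432,.035),'foot',c(207,303,.109)); 
for p in [(.4528,.3030,.035),(.4528,.3030,.109)]: print((w2px('s3',p)-[175,85])*s)
print(robot.observe()['ee_pos'])
E
```

```text
hole [0.4535 0.3054] foot [0.4547 0.3118]
[217.7944645  433.00534938]
[206.28103113 311.8564796 ]
[0.45279164 0.30236662 0.16601027]
```

```bash
python3 - <<'E'
from h import *
for f,p in(('s2',(.5610,.0078)),('s3',(.4528,.3024))):
    t=np.linspace(0,2*np.pi,60); pts=np.array([w2px(f,(p[0]+.014*np.cos(a),p[1]+.014*np.sin(a),z)) for a in t for z in(.1087,.1227)])
    print(f,'pred bbox',pts.min(0).round(1),pts.max(0).round(1))
im=cv2.imread('pics/s3.png');print(im[130:148,213,:].tolist());print(im[138,203:222].tolist())
im=cv2.imread('pics/s2.png');print(im[200:216,301,:].tolist())
E
```

```text
s2 pred bbox [294.9 198.6] [308.6 212.7]
s3 pred bbox [207.  134.8] [218.3 145.7]
[[83, 86, 89], [98, 101, 105], [100, 102, 106], [100, 101, 106], [101, 102, 106], [101, 103, 107], [101, 102, 107], [101, 103, 107], [102, 103, 107], [145, 149, 150], [194, 201, 199], [170, 182, 182], [132, 145, 152], [131, 143, 149], [125, 136, 143], [138, 144, 148], [148, 152, 154], [147, 153, 153]]
[[111, 58, 35], [108, 57, 33], [106, 57, 33], [102, 56, 36], [112, 82, 65], [226, 231, 228], [226, 231, 228], [148, 152, 153], [110, 111, 116], [107, 108, 112], [102, 103, 107], [98, 101, 105], [110, 115, 121], [157, 173, 180], [167, 183, 191], [149, 158, 162], [150, 154, 154], [151, 155, 156], [149, 153, 155]]
[[108, 110, 115], [109, 111, 116], [109, 111, 116], [109, 111, 116], [109, 110, 116], [116, 120, 126], [144, 156, 162], [155, 170, 177], [143, 156, 162], [136, 147, 153], [136, 148, 154], [137, 148, 155], [175, 181, 190], [197, 201, 211], [197, 202, 211], [198, 202, 212]]
```

>>> drive_tool --motion '[0,0,0,0.7,1.5,0,20,0,0,0,0,0,8,20,0,0,0,0,0,15,20,0,0,0,0,0,17,20,0,0,0,0,0,14,20,0,0,0,0,0,8,20,0,0,0,0,0,4,20,0,0,0,0,0,0,20,0,0,0,0,0,0,20]'

```text
t: 17.6
ee_pos: [0.4516, 0.306, 0.1005]
orientation: [-0.0, 1.0, 0.0, 0.0]
ft_force: [-0.1, 0.8, -1.3]
gripper_width: 0.0224
finger_force: 117.9
```

>>> drive_tool --motion '[0,0,0,0,0,1.5,20,0,0,0,0,0,1.5,20,0,0,0,0,0,1.5,20,0,0,0,0,0,1.5,20,0,0,0,0,0,1.5,20,0,0,0,0,0,1.5,20]'

```text
t: 18.2
ee_pos: [0.4512, 0.3057, 0.091]
orientation: [-0.0, 1.0, -0.0, 0.0]
ft_force: [0.6, -0.4, -1.3]
gripper_width: 0.0223
finger_force: 117.9
```

>>> drive_tool --motion '[0,0,0,-0.5,-1.5,0,20,0,0,0,0,0,0,20,0,0,0,0,0,1.5,20,0,0,0,0,0,2,20,0,0,0,0,0,2,20,0,0,0,0,0,2,20,0,0,0,0,0,2,20]'

```text
t: 18.9
ee_pos: [0.4516, 0.3042, 0.0814]
orientation: [-0.0, 1.0, -0.0, -0.0]
ft_force: [-0.5, -0.5, -1.1]
gripper_width: 0.0222
finger_force: 117.9
```

>>> drive_tool --motion '[0,0,0,0,0,2,20,0,0,0,0,0,2,20,0,0,0,0,0,1,20,0,0,0,0,0,1,20]'

```text
t: 19.3
ee_pos: [0.4517, 0.3042, 0.0755]
orientation: [-0.0, 1.0, -0.0, 0.0]
ft_force: [-0.2, -0.0, -1.0]
gripper_width: 0.0224
finger_force: 117.9
```

No side force, so it's in the hole freely.

>>> drive_tool --motion '[0,0,0,0,0,1,20,0,0,0,0,0,1,20,0,0,0,0,0,0.7,20,0,0,0,0,0,0.5,20,0,0,0,0,0,0,20]'

```text
t: 19.8
ee_pos: [0.4517, 0.3043, 0.0724]
orientation: [-0.0, 1.0, 0.0, 0.0]
ft_force: [1.3, -0.2, -0.8]
gripper_width: 0.0227
finger_force: 117.9
```

Open slowly and retreat straight up.

>>> drive_tool --motion '[0,0,0,0,0,0.5,20,0,0,0,0,0,0,35,0,0,0,0,0,0,45,0,0,0,0,0,0,60,0,0,0,0,0,0,60,0,0,0,0,0,0,60]'

```text
t: 20.4
ee_pos: [0.4517, 0.3042, 0.0719]
orientation: [-0.0, 1.0, 0.0, 0.0]
ft_force: [0.9, -0.1, -0.0]
gripper_width: 0.0513
finger_force: 0.0
```

>>> drive_tool --motion '[0,0,0,0,0,-3,60,0,0,0,0,0,-8,60,0,0,0,0,0,-15,60,0,0,0,0,0,-20,60,0,0,0,0,0,-25,60,0,0,0,0,0,-25,60,0,0,0,0,0,-20,60,0,0,0,0,0,-10,60,0,0,0,0,0,0,60]'

```text
t: 21.3
ee_pos: [0.4524, 0.3048, 0.1996]
orientation: [-0.0, 1.0, 0.001, 0.001]
ft_force: [0.4, 1.1, -1.2]
gripper_width: 0.0515
finger_force: 0.0
```

```bash
python3 - <<'E'
from h import *
save('side','s4')
a=cv2.resize(cv2.imread('pics/s4.png')[70:300,190:420],(600,600),interpolation=cv2.INTER_CUBIC)
cv2.imwrite('pics/c4.png',a);o=robot.observe();print(o['t'],o['ee_pos'],o['ft_force'])
E
```

```text
21.35 [0.45177685 0.30428813 0.19825016] [-0.19991592 -0.03255124  0.2784441 ]
```

View pics/c4.png

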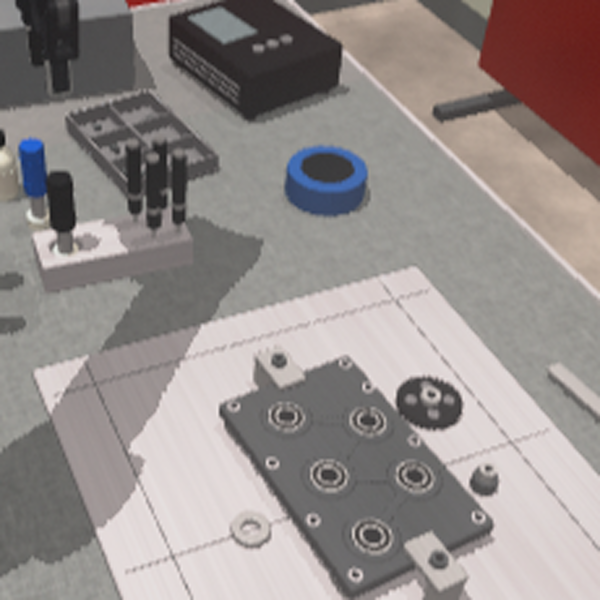

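The drift stands upright in its hole at about (63,215), the gripper is clear above it, and the loose parts lie where they were.

```bash
python3 -c "
from rig import robot
print(robot.close_job())"
```

```text
the job is handed in; nothing more can be done
None
```

The high bearing (the +y one in the lower-x row) was pressed home at about 28 N, the drift is back in its hole and the job is handed in; I touched only one other bearing, which sat 2 mm lower, and the verdict was not shown.

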